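Stand the indicator post up

ROBOT

A 6-joint arm with a two-finger parallel gripper is mounted at the origin on a cart in front of the work surface, level with it; the furniture and walls round the work are solid. World frame = base frame: x ahead of the robot, y to its left, z up, the work surface at z = 0. Lengths are in m, angles in rad, forces in N, time in s.
With the tool pointing down it reaches from about 0.35 to 0.975 m from the base axis. Payload 4.9 kg.
Tool frame: the origin (TCP) lies midway between the tips of the shut fingers; the grasp point (between the pads) lies 19 mm behind it; z points along the fingers, y is the line along which they close (so a half turn about z gives the same grasp; the last joint's range is limited). The gripper opens to 85 mm and grips with 20 to 120 N. Pads are 22 mm wide; open, the fingers measure 114 mm over their backs; the gripper's body (76 mm by 85 mm) begins 54 mm behind the grasp point. The pads swing forward as they close: fully open they stand 13 mm farther back than shut.
Start: joints at [1.014, 0.053, 1.613, -0, 1.476, -0.119], TCP at [0.265, 0.566, 0.231] pointing down, gripper open.
Joint ranges: [-3.01, 3.01], [-1.01, 2.22], [0.06, 2.58], [-1.02, 4.17], [0.09, 2.62], [-3.14, 3.14]. Speed limits (rad/s): [2.57, 2.57, 3.14, 3.14, 3.14, 3.14].

INTERFACE

Orientations are given as a unit quaternion [w, x, y, z].
In Python, from plant import * gives the robot as it stands.
- The arm moves only by the tool jog_arm, never from a script. Its argument "targets" is a list of rows, each a list of 3 entries, a list of its own where there are three numbers: the shift along the tool's x, y, z in units of 25 mm (1.0 is 25 mm), then the turn, a rotation vector about the tool's x, y, z in units of 8 degrees (1.0 is 8 degrees), then the opening in per cent of the stroke, from 0 (shut) to 100 (fully open). A call has 1 to 8 rows; each row is the pose to reach, as a shift and turn from the pose commanded when the call began, along the tool's axes at that moment; what a row does not reach only later rows make up. A row lasts 1/8 s, in which the tool goes at most 62.5 mm and 10.7 degrees, less where a joint would pass 70% of its speed; a pose out of reach is approached as far as the arm can. A call with a gripper value outside its range is refused whole. The fingers move at their own pace and stop on an object; the grip force is fixed at half the most. Time passes only in rows, so rows that repeat a pose let the fingers close. It gives the time, the measured TCP pose, the force, the opening and the grip force at its end, in the units of the state.
- state(): the state, without advancing time (a new reading comes with each control period).
- grab_frame(name): name is "side" or "top" or "wrist"; returns (picture, depth): 480x640x3 uint8, red, green, blue; 480x640 float32, m along the optical axis (not along the pixel's ray), 0 where there is no reading.
- camera_params(name): a dict with "fovy" (degrees; the focal length in pixels is half the picture's height over the tangent of half this angle, whatever the lens; pixels are square), "cx", "cy" (the principal point, pixels), "dist" ([k1, k2, p1, p2, k3] as OpenCV has them; the pictures are not rectified), "rvec" (rotation vector, rad) and "tvec" (3), from world to camera coordinates, as OpenCV has them; the wrist camera has in their place "hand_eye" (4x4, takes a point from camera to tool coordinates, whose origin is the TCP and whose axes are the flange's). Camera axes: x right, y down, z forward; pixel columns grow to the right and rows downward; lengths in m; the calibration is good to about 2 mm. A picture is of the moment at which its call begins: read the wrist's pose just before it. camera_params takes no time and is no camera call.
- job_done(): hands the job in; it is judged then, once.
The state is a dict: "time": time; "joint_pos": joint angles; "joint_vel": joint speeds; "joint_efforts": joint torques, N m; "tool_pos": TCP position; "tool_rot": TCP orientation; "contact_force": force on the tool from outside, world axes, zero at the start; "ft_torque": the same for the moment, N m; "gripper_width": opening from 0.0 (shut) to 1.0 (fully open); "grasp_force": force on a finger pad.
Only numpy, scipy, OpenCV 4.12 (cv2) and the standard library are available. Lean on these libraries where they do the work, as an engineer would, in place of code of your own. Each camera call takes 0.05 s, during which the arm holds its last target. There are 200 camera calls.

TASK

Two steel indicator posts with square feet lie on the bench. Tip the longer one up over the edge of its foot until it stands upright by itself on the foot, about where the foot lies now; do not lift it clear of the bench. Leave the shorter post lying as it is.

Things in the scene. Friction and masses are not known exactly. Their poses are not given: they have to be found in the camera images.
- long_post_middle (a point): Middle of the longer post, on its axis, 70 mm from either end: 140 mm over all, a dark steel foot 48 mm square and 14 mm thick, a bright round column 14 mm across, a dark knurled head 18 mm across and 16 mm tall. About 0.45 kg. Own z runs from foot to head. It lies with z roughly to world +y (left), turned up to 33 degrees (head to the robot), and 7 degrees down to the head.
- long_post_foot (a point): Centre of the underside of the longer post's foot, 70 mm from its middle along -z: about 25 mm above the bench while lying on a side face of the foot, 0 when standing. Own z runs from foot to head. The centre of mass lies about 35 mm from here along z, so the post rights itself once within about 30 degrees of upright.
- short_post_middle (a point): Middle of the shorter post, on its axis, 42.5 mm from either end: 85 mm over all, otherwise like the longer one (same foot, column and head), about 0.38 kg. It lies likewise, z (foot to head) roughly to world +y and 12 degrees down, and is to stay as it lies. A lamp shade hangs behind and right of it, from 110 mm up.

How it is judged:
At the end, for the whole second after the job is handed in: The longer post stands at rest on its foot on the bench, upright within 10 degrees, its foot within 70 mm of where it lay; the shorter post still lies, within 20 mm of where it was (angle between long_post_middle's own z axis and vertical below 0.1745 rad and height (world z) of long_post_foot below 0.008 m and distance of long_post_foot from where it was at the start of the episode below 0.07 m and distance of short_post_middle from where it was at the start of the episode below 0.02 m and angle between short_post_middle's own z axis and vertical above 1.2 rad and linear speed of long_post below 0.02 m/s); the robot touches nothing.
It fails at once if the longer post is lifted clear of the bench (the underside of its foot, at its centre, more than 60 mm up) (height (world z) of long_post_foot above 0.06 m).
It fails at once if the shorter post is moved by more than 20 mm (distance of short_post_middle from where it was at the start of the episode above 0.02 m).
It also fails if it takes over 45 s, if anything falls off the work surface, if the arm or the gripper's body presses on something with over 40 N, if the wrist force passes 120 N, or if a joint passes its speed limit or range.

## Working session

There is one attempt and no reset: what is moved stays moved. The work goes in short steps, Python scripts to look and compute and a tool call to move; the robot and the scene stay as the last step left them, time stands still between calls to the robot, and variables do not carry over. Pictures are saved under pics/ and viewed, at most 10 in all, crops included, and the job is handed in when it is done.

Besides the shell and the picture viewer there is one more tool, called after "Request:" in YAML: its name, and indented under it one key for each argument. jog_arm: Moves the arm, as the interface text tells. Its arguments: {"type":"object","properties":{"targets":{"type":"array"}},"required":["targets"]}

```bash
mkdir -p pics
cat > h.py <<'E'
from plant import *
import numpy as np, cv2
from scipy.spatial.transform import Rotation as R
def cam(n):
    p=camera_params(n); f=240/np.tan(np.radians(p["fovy"])/2)
    return p,np.array([[f,0,p["cx"]],[0,f,p["cy"]],[0,0,1]]),np.array(p["dist"],float)
def toolT(s):
    q=s["tool_rot"]; return R.from_quat([q[1],q[2],q[3],q[0]]).as_matrix(),np.array(s["tool_pos"])
def cloud(n,d,px,s=None):
    """pixels (N,2) -> world by depth"""
    p,K,D=cam(n); px=np.array(px,float).reshape(-1,1,2)
    u=cv2.undistortPoints(px,K,D)[:,0]
    i=np.round(px[:,0]).astype(int); z=d[i[:,1],i[:,0]]
    c=np.c_[u*z[:,None],z]
    if n=="wrist":
        H=np.array(p["hand_eye"]); Rt,t=toolT(s); return (c@H[:3,:3].T+H[:3,3])@Rt.T+t
    Rm=cv2.Rodrigues(np.array(p["rvec"],float))[0]; return (c-np.array(p["tvec"]).ravel())@Rm
E
python3 - <<'E'
from h import *
for n in("top","side"):
    im,d=grab_frame(n); cv2.imwrite(f"pics/{n}0.png",im[:,:,::-1]); np.save(f"{n}0.npy",d)
    p,K,D=cam(n);Rm=cv2.Rodrigues(np.array(p["rvec"],float))[0]
    print(n,-Rm.T@np.array(p["tvec"]).ravel(),Rm[2])
s=state();print(s)
E
```

```text
top [0.28828243 0.14625392 1.12995283] [ 0.10844632  0.01363164 -0.99400884]
side [0.40786874 0.93120867 0.4465698 ] [ 0.02582253 -0.89962321 -0.43590283]
{'time': 0.1, 'joint_pos': array([ 1.01401245e+00,  5.33357532e-02,  1.61415059e+00,  1.76260042e-05,
        1.47602850e+00, -1.19011198e-01]), 'joint_vel': array([ 3.23270960e-04,  8.09237905e-04, -2.79486491e-03,  6.61459779e-05,
       -1.62614415e-03,  2.62050159e-03]), 'joint_efforts': array([ 1.67786739e-04, -3.94903135e+01, -3.71363461e+01, -1.39965464e-04,
        3.94084389e-03, -2.18714229e-05]), 'tool_pos': array([0.26465096, 0.5655746 , 0.23016177]), 'tool_rot': array([-3.26883557e-04,  2.17143390e-01,  9.76139244e-01, -9.03840174e-04]), 'contact_force': array([ 0.21830304,  0.24372388, -0.88268194]), 'ft_torque': array([-0.00904397,  0.0157509 ,  0.0019287 ]), 'grasp_force': 0.0, 'gripper_width': 0.997972067027213}
```

View pics/top0.png

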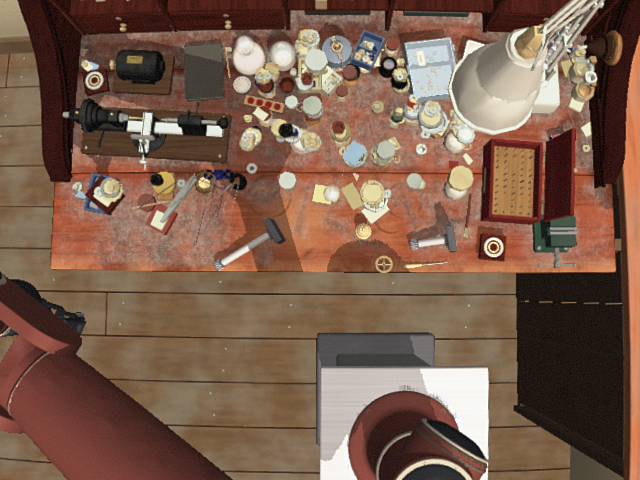

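View pics/side0.png

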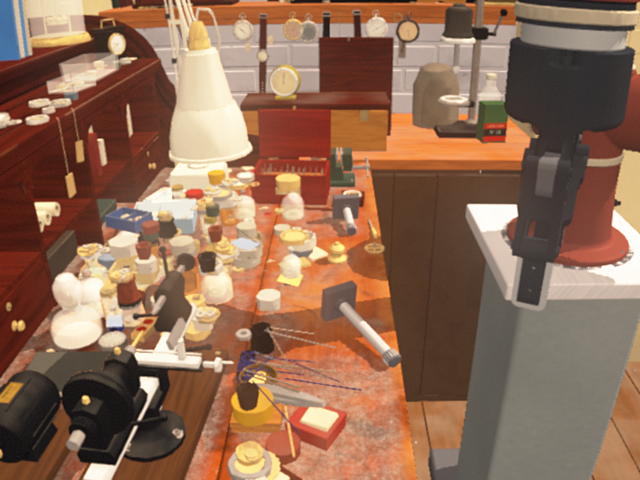

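Long post: foot near (275,231) and head near (221,264) in top; in side, foot at (338,300) and head at (392,354). Short post: (453,237) in top. Next I measure the long post by depth.

```bash
python3 - <<'E'
from h import *
np.set_printoptions(precision=4,suppress=True)
def rep(n,pts):
    d=np.load(n+"0.npy"); P=cloud(n,d,pts)
    for a,b in zip(pts,P): print(n,a,b)
rep("top",[(276,231),(272,224),(281,236),(265,238),(250,247),(235,256),(221,264),(300,225),(250,230),(452,237),(430,241),(414,243)])
rep("side",[(335,302),(350,318),(370,337),(390,355),(300,330),(345,290),(325,290)])
for n,box in(("top",(212,215,290,272)),("side",(318,278,402,368))):
    d=np.load(n+"0.npy");x,y=np.meshgrid(range(box[0],box[2]),range(box[1],box[3]))
    P=cloud(n,d,np.c_[x.ravel(),y.ravel()]); ok=(P[:,2]>.012)&(P[:,2]<.08);Q=P[ok]
    np.save(n+"c.npy",Q)
    m=Q[:,:2].mean(0);u,s,v=np.linalg.svd(Q[:,:2]-m,full_matrices=False); a=v[0]*(np.sign(v[0,1]))
    t=(Q[:,:2]-m)@a; w=(Q[:,:2]-m)@np.array([-a[1],a[0]])
    print(n,len(Q),m,a,np.degrees(np.arctan2(a[0],a[1])),t.min(),t.max())
    for lo in np.arange(-.08,.09,.01):
        k=(t>lo)&(t<lo+.01)
        if k.sum()>3: print(round(lo,3),k.sum(),"w",np.percentile(w[k],[2,50,98]),"z",np.percentile(Q[k,2],[2,50,98]),"xy",m+a*(lo+.005))
E
python3 - <<'E'
import cv2
a=cv2.imread('pics/top0.png')[200:290,180:320];cv2.imwrite('pics/topc.png',cv2.resize(a,None,fx=5,fy=5,interpolation=cv2.INTER_CUBIC))
E
```

```text
top (276, 231) [0.4034 0.2411 0.0485]
top (272, 224) [0.4162 0.2486 0.049 ]
top (281, 236) [0.3957 0.233  0.033 ]
top (265, 238) [0.3923 0.2633 0.0284]
top (250, 247) [0.3756 0.2919 0.0233]
top (235, 256) [0.3587 0.3205 0.0195]
top (221, 264) [0.3433 0.3465 0.0209]
top (300, 225) [ 0.4207  0.1995 -0.0029]
top (250, 230) [0.4101 0.2954 0.0009]
top (452, 237) [ 0.3942 -0.0829  0.0468]
top (430, 241) [ 0.3885 -0.0456  0.0259]
top (414, 243) [ 0.3852 -0.0164  0.0187]
side (335, 302) [0.4091 0.2584 0.0285]
side (350, 318) [0.3896 0.2853 0.0208]
side (370, 337) [0.3654 0.3223 0.017 ]
side (390, 355) [0.3435 0.3607 0.018 ]
side (300, 330) [ 0.4554  0.2811 -0.0012]
side (345, 290) [0.3958 0.2518 0.0431]
side (325, 290) [0.4222 0.2617 0.049 ]
top 763 [0.3832 0.286 ] [-0.4903  0.8716] -29.357544712982783 -0.05498077919749185 0.08548694085633202
-0.06 68 w [-0.0226  0.0029  0.0221] z [0.0123 0.0306 0.0488] xy [0.4102 0.238 ]
-0.05 150 w [-0.0234  0.0006  0.0227] z [0.0235 0.0484 0.0521] xy [0.4053 0.2467]
-0.04 80 w [-0.0231 -0.0012  0.0203] z [0.0254 0.0457 0.0514] xy [0.4004 0.2555]
-0.03 40 
[... 1486 characters left out ...]
-0.0002  0.0072] z [0.0156 0.0234 0.0262] xy [0.3846 0.2901]
0.01 67 w [-0.0028  0.0005  0.0077] z [0.0134 0.0226 0.025 ] xy [0.3795 0.2987]
0.02 70 w [-0.0032  0.0008  0.0092] z [0.0129 0.021  0.0239] xy [0.3744 0.3073]
0.03 78 w [-0.0694  0.0003  0.0093] z [0.0132 0.02   0.0284] xy [0.3693 0.3159]
0.04 88 w [-0.0663  0.0001  0.0085] z [0.0129 0.0189 0.0296] xy [0.3642 0.3245]
0.05 76 w [-0.0588  0.001   0.0094] z [0.0124 0.0172 0.0295] xy [0.3592 0.3331]
0.06 69 w [-0.003   0.0017  0.0097] z [0.012  0.0161 0.0186] xy [0.3541 0.3417]
0.07 56 w [-0.0034  0.0017  0.0102] z [0.0125 0.0165 0.0197] xy [0.349  0.3503]
0.08 92 w [-0.0035  0.0031  0.0123] z [0.0123 0.0165 0.0195] xy [0.3439 0.3589]
```

View pics/topc.png

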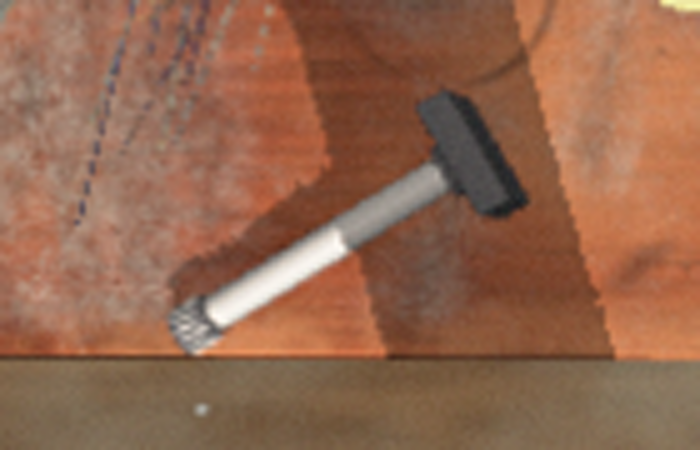

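The topc crop shows the underside edge of the foot at about (490,150), the head end at about (185,325) and the column along the line between them. This agrees with the depth fit: axis turned 31°, foot centre about (0.412, 0.240). Next I plan the poses and rehearse the final orientation in the air.

```bash
cat > plan.py <<'E'
from h import *
np.set_printoptions(precision=3,suppress=True)
A=np.array([-.516,.856,0]);A/=np.linalg.norm(A);U=np.array([0,0,1.]);B=np.cross(A,U)
F=np.array([.412,.240,.025]);P=np.array([.4135,.2375,0])
def pose(th,phi=40,s=.08,back=-.007,up=0,F=F,P=P):
    """tool pose with the post tipped th deg from lying; back = TCP behind axis point along tool z"""
    z=R.from_rotvec(np.radians(phi)*B).apply(-U)   # sign checked below
    if z@A>0: z=R.from_rotvec(-np.radians(phi)*B).apply(-U)
    g=F+s*(A*np.cos(np.radians(7))-U*np.sin(np.radians(7)))-z*back
    M=np.c_[np.cross(B,z),B,z]; Q=R.from_rotvec(np.radians(th)*B)
    return Q.as_matrix()@M, P+Q.apply(g-P)+U*up
def jog(Rt,t,R0=None,t0=None):
    if R0 is None: R0,t0=toolT(state())
    return R0.T@(t-t0)/.025, np.degrees(R.from_matrix(R0.T@Rt).as_rotvec())/8
E
python3 - <<'E'
from plan import *
for a in((0,),(0,40,.08,.12),(92,),(92,40,.08,-.007,.1)):
    M,t=pose(*a);print(a,t,M[:,2],*jog(M,t))
E
```

```text
(0,) [0.373 0.304 0.01 ] [ 0.332 -0.551 -0.766] [-8.372 -7.611  8.823] [ 1.462 -4.849  4.059]
(0, 40, 0.08, 0.12) [0.331 0.374 0.107] [ 0.332 -0.551 -0.766] [-5.659 -5.8    4.929] [ 1.462 -4.849  4.059]
(92,) [0.42  0.227 0.077] [-0.407  0.675 -0.616] [-11.376  -9.63    6.125] [-1.931  6.307  3.926]
(92, 40, 0.08, -0.007, 0.1) [0.42  0.227 0.177] [-0.407  0.675 -0.616] [-11.375  -9.638   2.125] [-1.931  6.307  3.926]
```

Request:
jog_arm:
  targets:
    - [[-11.4,-9.6,0.1],[-1.9,6.3,3.9],60]
    - [[-11.4,-9.6,0.1],[-1.9,6.3,3.9],60]
    - [[-11.4,-9.6,0.1],[-1.9,6.3,3.9],60]
    - [[-11.4,-9.6,0.1],[-1.9,6.3,3.9],60]
    - [[-11.4,-9.6,0.1],[-1.9,6.3,3.9],60]
    - [[-11.4,-9.6,0.1],[-1.9,6.3,3.9],60]
    - [[-11.4,-9.6,0.1],[-1.9,6.3,3.9],60]
    - [[-11.4,-9.6,0.1],[-1.9,6.3,3.9],60]

```text
time: 1.1
tool_pos: [0.4213, 0.2277, 0.2285]
tool_rot: [-0.382, 0.441, 0.784, 0.214]
contact_force: [0.0, -0.2, 0.4]
gripper_width: 0.601
grasp_force: 0.0
```

Run:
```python
from plan import *
s=state();print(s["joint_pos"],s["tool_pos"],toolT(s)[0][:,2],s["time"])
print(*jog(*pose(92,40,.08,-.007,.15)))
print(*jog(*pose(0,40,.08,.12)))
```

```text
[-0.065 -0.062  1.917  0.731  1.835 -0.619] [0.421 0.228 0.228] [-0.41   0.673 -0.616] 1.1
[-0.037 -0.066  0.02 ] [-0.025  0.007  0.015]
[ 0.417 -0.036  8.404] [ -0.007 -11.493   0.032]
```

Request:
jog_arm:
  targets:
    - [[0.0,0,0.8],[0,-1.3,0],60]
    - [[0.1,0,1.6],[0,-2.6,0],60]
    - [[0.1,0,2.4],[0,-3.9,0],60]
    - [[0.2,0,3.4],[0,-5.2,0],60]
    - [[0.2,0,4.4],[0,-6.5,0],60]
    - [[0.3,0,5.4],[0,-7.8,0],60]
    - [[0.3,0,6.4],[0,-9.1,0],60]
    - [[0.3,0,7.0],[0,-10.4,0],60]

```text
time: 2.1
tool_pos: [0.3448, 0.3527, 0.1279]
tool_rot: [0.238, 0.469, 0.84, -0.13]
contact_force: [0.1, -0.0, -0.2]
gripper_width: 0.602
grasp_force: 0.0
```

Run:
```python
from plan import *
s=state();print(s["joint_pos"],s["tool_pos"],toolT(s)[0][:,2],s["time"])
print(*jog(*pose(0,40,.08,.10)))
```

```text
[ 0.924  0.001  1.918 -0.515  1.454  0.492] [0.345 0.353 0.128] [ 0.278 -0.443 -0.852] 2.1
[ 1.181 -0.026  0.969] [ 0.074 -1.061  0.052]
```

Request:
jog_arm:
  targets:
    - [[0.6,0,0.5],[0,-0.6,0],60]
    - [[1.2,0,1.0],[0.1,-1.1,0],60]
    - [[1.2,0,1.0],[0.1,-1.1,0],60]
    - [[1.2,0,1.0],[0.1,-1.1,0],60]

```text
time: 2.6
tool_pos: [0.3401, 0.3615, 0.091]
tool_rot: [0.296, 0.461, 0.819, -0.172]
contact_force: [-0.7, 0.1, -0.0]
gripper_width: 0.603
grasp_force: 0.0
```

Run:
```python
from plan import *
s=state();im,d=grab_frame("wrist");cv2.imwrite("pics/w1.png",im[:,:,::-1]);np.save("w1.npy",d)
print(s["joint_pos"],s["tool_pos"],toolT(s)[0][:,2])
x,y=np.meshgrid(range(0,640,2),range(0,480,2));px=np.c_[x.ravel(),y.ravel()]
px=px[d[px[:,1],px[:,0]]>0]
Q=cloud("wrist",d,px,s);v=Q-F;t=v@A;w=v@B
for lo in np.arange(-.01,.15,.01):
    k=(t>lo)&(t<lo+.01)&(abs(w)<.04)&(Q[:,2]>.004)&(Q[:,2]<.06)
    if k.sum()>5:print(round(lo,2),k.sum(),"w",np.percentile(w[k],[2,50,98]),"z",np.percentile(Q[k,2],[5,50,95]))
print(*jog(*pose(0)))
```

```text
[ 0.991  0.149  1.878 -0.616  1.49   0.617] [0.34  0.361 0.091] [ 0.325 -0.554 -0.766]
0.0 42 w [-0.023 -0.003  0.02 ] z [0.048 0.048 0.049]
0.01 713 w [-0.025 -0.002  0.021] z [0.008 0.034 0.048]
0.02 99 w [-0.012 -0.002  0.008] z [0.019 0.028 0.033]
0.03 39 w [-0.008 -0.002  0.004] z [0.025 0.027 0.028]
0.04 42 w [-0.009 -0.002  0.005] z [0.021 0.026 0.027]
0.05 49 w [-0.009 -0.002  0.005] z [0.021 0.025 0.026]
0.06 51 w [-0.008 -0.002  0.005] z [0.02  0.024 0.025]
0.07 54 w [-0.008 -0.002  0.005] z [0.02  0.023 0.024]
0.08 60 w [-0.008 -0.002  0.004] z [0.019 0.021 0.023]
0.09 65 w [-0.008 -0.002  0.004] z [0.018 0.02  0.022]
0.1 76 w [-0.008 -0.001  0.005] z [0.014 0.019 0.02 ]
0.11 83 w [-0.008 -0.001  0.005] z [0.014 0.018 0.019]
0.12 79 w [-0.01  -0.001  0.007] z [0.014 0.017 0.019]
0.13 167 w [-0.011 -0.001  0.008] z [0.006 0.017 0.019]
0.14 113 w [-0.009 -0.001  0.006] z [0.006 0.012 0.017]
[ 0.077 -0.025  4.19 ] [-0.056 -0.003  0.03 ]
```

View pics/w1.png

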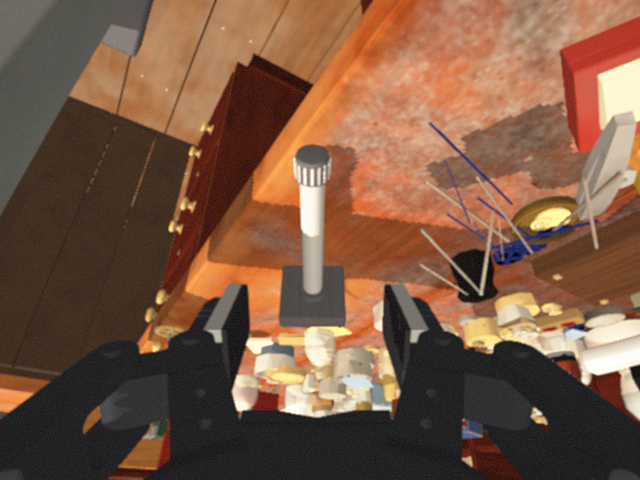

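The wrist view shows the post centred between the fingers: head at (312,160), foot at (312,300). It is 2 mm off in w, and the foot lies about 3 mm farther along the axis. I descend and close.

Request:
jog_arm:
  targets:
    - [[0.1,-0.1,1.5],[0,0,0],60]
    - [[0.1,-0.1,3.0],[0,0,0],50]
    - [[0.1,-0.1,3.7],[0,0,0],50]
    - [[0.1,-0.1,4.2],[0,0,0],50]
    - [[0.1,-0.1,4.2],[0,0,0],50]

```text
time: 3.28
tool_pos: [0.3717, 0.3021, 0.0082]
tool_rot: [0.295, 0.462, 0.818, -0.173]
contact_force: [-0.1, -0.6, -0.9]
gripper_width: 0.499
grasp_force: 0.0
```

Request:
jog_arm:
  targets:
    - [[0,0,0],[0,0,0],0]
    - [[0,0,0],[0,0,0],0]
    - [[0,0,0],[0,0,0],0]
    - [[0,0,0],[0,0,0],0]
    - [[0,0,0],[0,0,0],0]
    - [[0,0,0],[0,0,0],0]

```text
time: 4.03
tool_pos: [0.3719, 0.3033, 0.0089]
tool_rot: [0.296, 0.462, 0.818, -0.173]
contact_force: [-2.7, 4.1, 5.4]
gripper_width: 0.135
grasp_force: 58.9
```

Run:
```python
from plan import *
s=state();R0,t0=toolT(s);print(t0,R0[:,2],s["grasp_force"])
P2=P+.003*A-.002*B
for th in range(0,98,8):
    Q=R.from_rotvec(np.radians(th)*B); t=P2+Q.apply(t0-P2)+U*.002*min(th/30,1)
    print(th,*jog(Q.as_matrix()@R0,t,R0,t0))
```

```text
[0.372 0.303 0.009] [ 0.324 -0.555 -0.766] 58.85151028633118
0 [0. 0. 0.] [0. 0. 0.]
8 [-0.34  -0.004 -0.282] [-0.004  1.    -0.009]
16 [-0.713 -0.007 -0.516] [-0.008  2.    -0.018]
24 [-1.113 -0.01  -0.698] [-0.011  3.    -0.027]
32 [-1.529 -0.013 -0.821] [-0.015  4.    -0.036]
40 [-1.947 -0.015 -0.874] [-0.019  5.    -0.045]
48 [-2.367 -0.017 -0.868] [-0.023  6.    -0.054]
56 [-2.783 -0.018 -0.804] [-0.027  7.    -0.063]
64 [-3.185 -0.018 -0.682] [-0.031  8.    -0.071]
72 [-3.567 -0.018 -0.506] [-0.034  9.    -0.08 ]
80 [-3.921 -0.017 -0.278] [-0.038 10.    -0.089]
88 [-4.239 -0.016 -0.003] [-0.042 10.999 -0.098]
96 [-4.516 -0.014  0.313] [-0.046 11.999 -0.107]
```

Gripped (59 N). I tip in small steps about the foot edge.

Request:
jog_arm:
  targets:
    - [[-0.17,0,-0.15],[0,0.5,0],0]
    - [[-0.34,0,-0.28],[0,1.0,0],0]
    - [[-0.52,0,-0.4],[0,1.5,0],0]
    - [[-0.71,0,-0.52],[0,2.0,0],0]
    - [[-0.91,0,-0.61],[0,2.5,0],0]
    - [[-1.11,0,-0.7],[0,3.0,0],0]
    - [[-1.32,0,-0.76],[0,3.5,0],0]
    - [[-1.53,0,-0.82],[0,4.0,0],0]

```text
time: 5.03
tool_pos: [0.3791, 0.2881, 0.0472]
tool_rot: [0.057, 0.492, 0.868, -0.04]
contact_force: [-0.0, -0.9, -4.3]
gripper_width: 0.139
grasp_force: 58.5
```

Run:
```python
from plan import *
im,d=grab_frame("side");cv2.imwrite("pics/s1.png",cv2.resize(im[180:420,240:540,::-1],None,fx=2,fy=2))
s=state();R0,t0=toolT(s);print(t0,R0[:,2],s["joint_pos"],s["contact_force"])
P2=P+.003*A-.002*B
for th in range(0,65,8):
    Q=R.from_rotvec(np.radians(th)*B); t=P2+Q.apply(t0-P2)
    print(th,*jog(Q.as_matrix()@R0,t,R0,t0))
```

```text
[0.38  0.287 0.048] [ 0.06  -0.124 -0.99 ] [ 0.572 -0.087  2.081 -0.149  1.168  0.093] [ 1.984 -0.3   -4.095]
0 [0. 0. 0.] [0. 0. 0.]
8 [-0.327 -0.002 -0.256] [ 0.003  1.    -0.012]
16 [-0.687 -0.004 -0.463] [ 0.006  2.    -0.025]
24 [-1.072 -0.005 -0.619] [ 0.008  3.    -0.037]
32 [-1.475 -0.005 -0.719] [ 0.011  4.    -0.05 ]
40 [-1.889 -0.004 -0.762] [ 0.014  5.    -0.062]
48 [-2.304 -0.003 -0.748] [ 0.017  6.    -0.074]
56 [-2.713 -0.001 -0.675] [ 0.019  6.999 -0.087]
64 [-3.108  0.002 -0.547] [ 0.022  7.999 -0.099]
```

View pics/s1.png

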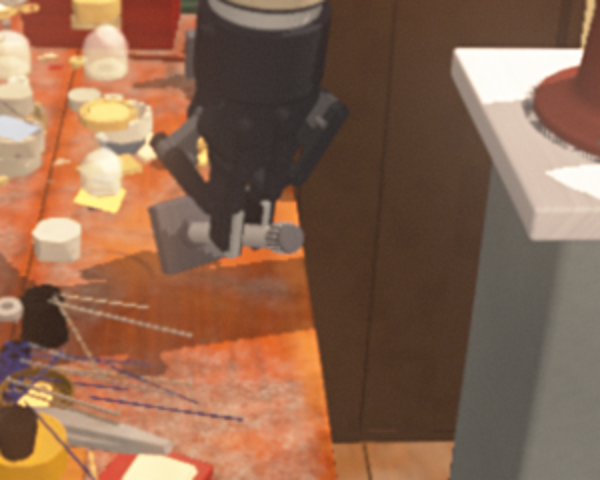

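The crop shows the post gripped and tilted up, with the head at (288,238) and the foot at (180,235) still on the bench. I carry on.

Request:
jog_arm:
  targets:
    - [[-0.16,0,-0.13],[0,0.5,0],0]
    - [[-0.33,0,-0.26],[0,1.0,0],0]
    - [[-0.5,0,-0.36],[0,1.5,0],0]
    - [[-0.69,0,-0.46],[0,2.0,0],0]
    - [[-0.88,0,-0.54],[0,2.5,0],0]
    - [[-1.07,0,-0.62],[0,3.0,0],0]
    - [[-1.27,0,-0.67],[0,3.5,0],0]
    - [[-1.48,0,-0.72],[0,4.0,0],0]

```text
time: 6.08
tool_pos: [0.3969, 0.2594, 0.0713]
tool_rot: [-0.185, 0.483, 0.85, 0.097]
contact_force: [-2.1, -0.0, 2.0]
gripper_width: 0.139
grasp_force: 59.1
```

Run:
```python
from plan import *
im,d=grab_frame("side");cv2.imwrite("pics/s2.png",cv2.resize(im[180:420,240:540,::-1],None,fx=2,fy=2))
s=state();R0,t0=toolT(s);print(t0,R0[:,2],s["joint_pos"],s["contact_force"])
P2=P+.003*A-.002*B
for th in range(0,41,4):
    Q=R.from_rotvec(np.radians(th)*B); t=P2+Q.apply(t0-P2)
    print(th,*jog(Q.as_matrix()@R0,t,R0,t0))
```

```text
[0.397 0.259 0.071] [-0.222  0.346 -0.912] [ 0.186 -0.085  2.077  0.402  1.336 -0.481] [-4.215  0.505  5.687]
0 [0. 0. 0.] [0. 0. 0.]
4 [-0.159 -0.    -0.136] [ 0.005  0.5   -0.006]
8 [-0.328  0.    -0.261] [ 0.01   1.    -0.012]
12 [-0.505  0.001 -0.374] [ 0.014  1.5   -0.017]
16 [-0.689  0.001 -0.474] [ 0.019  2.    -0.023]
20 [-0.88   0.002 -0.561] [ 0.024  2.5   -0.029]
24 [-1.076  0.003 -0.634] [ 0.029  3.    -0.035]
28 [-1.277  0.004 -0.694] [ 0.033  3.5   -0.04 ]
32 [-1.482  0.006 -0.739] [ 0.038  4.    -0.046]
36 [-1.69   0.007 -0.77 ] [ 0.043  4.499 -0.052]
40 [-1.899  0.009 -0.787] [ 0.048  4.999 -0.058]
```

View pics/s2.png

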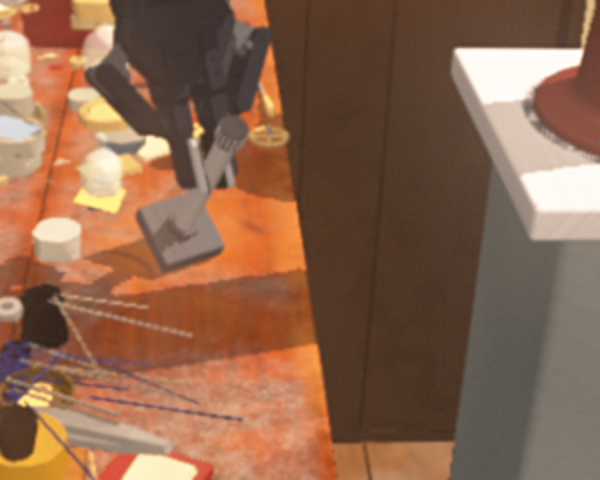

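The crop shows the post about 57° up, with the head at (232,130) and the foot's near edge on the bench at (190,255). About 31° more is needed.

Request:
jog_arm:
  targets:
    - [[-0.16,0,-0.13],[0,0.5,0],0]
    - [[-0.33,0,-0.25],[0,1.0,0],0]
    - [[-0.5,0,-0.37],[0,1.5,0],0]
    - [[-0.69,0,-0.47],[0,2.0,0],0]
    - [[-0.88,0,-0.56],[0,2.5,0],0]
    - [[-1.08,0,-0.63],[0,3.0,0],0]
    - [[-1.28,0,-0.69],[0,3.5,0],0]
    - [[-1.43,0,-0.73],[0,3.9,0],0]

```text
time: 7.12
tool_pos: [0.418, 0.2248, 0.0747]
tool_rot: [-0.407, 0.438, 0.769, 0.224]
contact_force: [-1.5, -4.5, 8.8]
gripper_width: 0.137
grasp_force: 59.7
```

Run:
```python
from plan import *
im,d=grab_frame("side");cv2.imwrite("pics/s3.png",cv2.resize(im[180:420,240:540,::-1],None,fx=2,fy=2))
s=state();R0,t0=toolT(s);print(t0,R0[:,2],s["joint_pos"],s["contact_force"],s["ft_torque"])
x,y=np.meshgrid(range(300,370),range(190,320));Q=cloud("side",d,np.c_[x.ravel(),y.ravel()])
k=(abs(Q[:,0]-.41)<.06)&(abs(Q[:,1]-.24)<.06)&(Q[:,2]>.002)
for lo in np.arange(0,.15,.01):
    m=k&(Q[:,2]>lo)&(Q[:,2]<lo+.01)
    if m.sum()>5:print(round(lo,2),m.sum(),Q[m].mean(0),np.ptp(Q[m]@B))
```

```text
[0.418 0.224 0.075] [-0.432  0.703 -0.565] [-0.086  0.2    1.97   0.728  1.657 -0.825] [-3.047 -4.183 12.562] [0.827 0.815 0.511]
0.0 216 [0.42  0.235 0.006] 0.07349429543154457
0.01 595 [0.421 0.225 0.014] 0.048743157371272716
0.02 75 [0.421 0.223 0.024] 0.01963023141945125
0.03 63 [0.421 0.224 0.035] 0.013233501854786334
0.04 63 [0.421 0.224 0.045] 0.012727657696312122
0.05 62 [0.421 0.224 0.055] 0.01211438127702108
0.06 69 [0.421 0.224 0.065] 0.02231052237740433
0.07 128 [0.424 0.226 0.075] 0.03390561854117796
0.08 280 [0.425 0.223 0.086] 0.03977261551799077
0.09 316 [0.431 0.215 0.095] 0.05036800934206731
0.1 239 [0.434 0.211 0.105] 0.060315248644764674
0.11 206 [0.435 0.206 0.115] 0.05659320679324109
0.12 165 [0.435 0.208 0.125] 0.03263232496771168
0.13 152 [0.427 0.219 0.136] 0.020569609183281934
0.14 17 [0.421 0.221 0.14 ] 0.014608965120900375
```

View pics/s3.png

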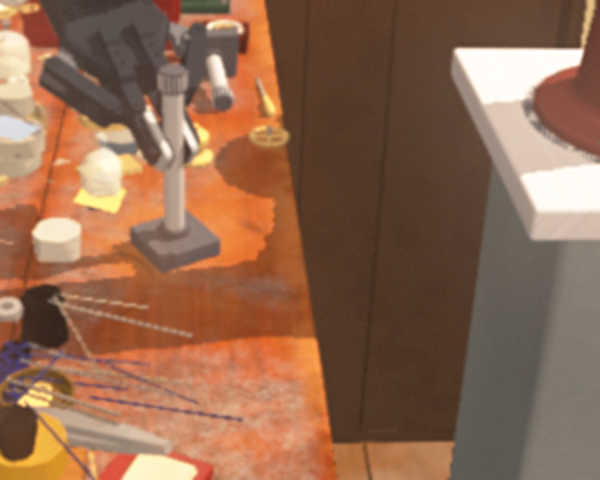

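The crop shows the post upright, with the head at (173,75) and the foot flat at (175,245). The column is vertical within about 1° by depth, and the top is at 0.14 m. I release and back off along the fingers.

Request:
jog_arm:
  targets:
    - [[0,0,0],[0,0,0],20]
    - [[0,0,0],[0,0,0],30]
    - [[0,0,0],[0,0,0],50]
    - [[0,0,0],[0,0,0],50]
    - [[0,0,0],[0,0,0],50]

```text
time: 7.8
tool_pos: [0.4183, 0.2252, 0.0734]
tool_rot: [-0.405, 0.439, 0.77, 0.224]
contact_force: [0.5, -1.0, 0.4]
gripper_width: 0.498
grasp_force: 0.0
```

Request:
jog_arm:
  targets:
    - [[0,0,-0.5],[0,0,0],50]
    - [[0,0,-1.0],[0,0,0],50]
    - [[0,0,-1.8],[0,0,0],50]
    - [[0,0,-2.6],[0,0,0],50]
    - [[0,0,-3.2],[0,0,0],50]
    - [[0,0,-3.2],[0,0,0],50]
    - [[0,0,-3.2],[0,0,0],50]

```text
time: 8.68
tool_pos: [0.4522, 0.1691, 0.1189]
tool_rot: [-0.405, 0.44, 0.77, 0.224]
contact_force: [-0.0, -0.1, -0.3]
gripper_width: 0.499
grasp_force: 0.0
```

Run:
```python
from plan import *
im,d=grab_frame("side");cv2.imwrite("pics/s4.png",cv2.resize(im[150:420,240:540,::-1],None,fx=2,fy=2))
s=state();print(s["tool_pos"],s["contact_force"],s["time"])
x,y=np.meshgrid(range(300,370),range(190,320));Q=cloud("side",d,np.c_[x.ravel(),y.ravel()])
k=(abs(Q[:,0]-.42)<.035)&(abs(Q[:,1]-.22)<.035)
for lo in np.arange(0,.15,.02):
    m=k&(Q[:,2]>lo)&(Q[:,2]<lo+.01)
    if m.sum()>5:print(round(lo,2),m.sum(),Q[m].mean(0))
```

```text
[0.452 0.169 0.119] [ 0.487 -0.252  0.823] 8.725
0.0 342 [0.421 0.235 0.004]
0.02 69 [0.421 0.223 0.025]
0.04 64 [0.421 0.223 0.045]
0.06 64 [0.421 0.223 0.065]
0.08 67 [0.42  0.223 0.085]
0.1 72 [0.421 0.223 0.105]
0.12 82 [0.421 0.224 0.126]
0.14 7 [0.422 0.217 0.14 ]
```

View pics/s4.png

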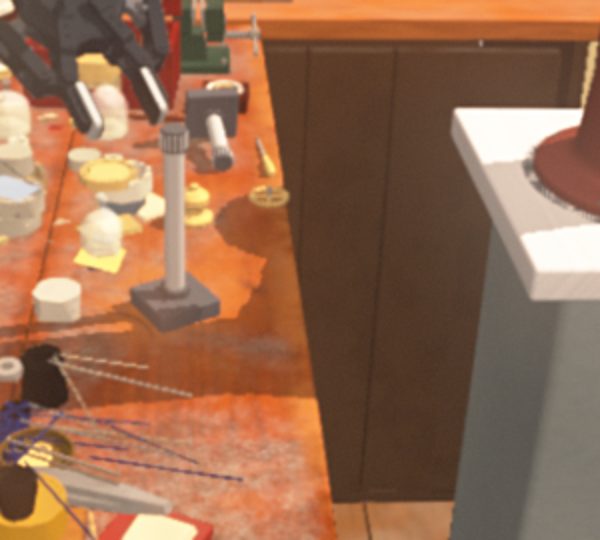

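The post stands free, with the head at (174,135) and the foot at (175,300). The gripper is clear, and the short post still lies at (212,125). I hand the job in.

```bash
python3 -c "
from plant import *
print(job_done())"
```

```text
the job is handed in; nothing more can be done
None
```

The longer post stands upright on its foot about 2 cm from where the foot lay, the shorter post was left untouched, and the job was handed in at about 9 s; no verdict came back.

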